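# Latch a card feeder's sprung follower open for loading

### The arm

A 7-joint arm with a two-finger parallel gripper is mounted at the origin on the work surface. World frame = base frame: x ahead of the robot, y to its left, z up, the work surface at z = 0. Lengths are in m, angles in rad, forces in N, time in s.
With the tool pointing down it reaches from about 0.425 to 0.925 m from the base axis. Payload 6.8 kg.
Tool frame: the origin (TCP) lies at the very end of the fingers, on their centre line; the grasp point (between the pads) lies 19 mm behind it; z points along the fingers, y is the line along which they close (so a half turn about z gives the same grasp; the last joint's range is limited). The gripper opens to 88 mm and grips with 3 to 60 N. Pads are 20 mm wide; open, the fingers measure 115 mm over their backs; the gripper's body (75 mm by 178 mm) begins 61 mm behind the grasp point.
Start: joints at [1.027, 0.477, 0.022, 1.555, -0.011, 1.109, -0.083], TCP at [0.285, -0.612, 0.194] pointing down, gripper open.
Joint ranges: [-2.96, 2.96], [-0.34, 2.1], [-1.41, 1.46], [0.24, 2.44], [-1.37, 4.51], [0.17, 1.92], [-2.96, 2.96]. Speed limits (rad/s): [2.39, 2.39, 3.14, 3.14, 3.14, 3.14, 3.14].

### API

Orientations are given as a unit quaternion [x, y, z, w].
In Python, from station import robot gives the robot as it stands.
- The arm moves only by the tool jog_arm, never from a script. Its argument "commands" is a list of rows, each a list of 6 numbers: the shift along the tool's x, y, z in m, then the turn, a rotation vector about the tool's x, y, z in degrees. In form: [[tx, ty, tz, rx, ry, rz], ...]. A call has 1 to 5 rows; each row is the pose to reach, as a shift and turn from the pose commanded when the call began, along the tool's axes at that moment; what a row does not reach only later rows make up. A row lasts 1/8 s, in which the tool goes at most 62.5 mm and 10.7 degrees, less where a joint would pass 70% of its speed; a pose out of reach is approached as far as the arm can. A call with a gripper value outside its range is refused whole. "hand" is the closure, from 0 (fully open) to 1 (shut), set as the call begins (left out, the last holds). The fingers move at their own pace and stop on an object; "grip_force" is the grip in N (left out, the last holds). Time passes only in rows, so rows that repeat a pose let the fingers close. It gives the time, the measured TCP pose, the force, the opening and the grip force at its end, in the units of the state.
- robot.state(): the state, without advancing time (a new reading comes with each control period).
- robot.read_camera(name): name is "scene" or "top" or "wrist"; returns a dict with "frame" (480x640x3 uint8, red, green, blue), "z_map" (480x640 float32, m along the optical axis (not along the pixel's ray), 0 where there is no reading), "fx", "fy", "cx", "cy" (pixels), "k1" (the pictures are not rectified: a ray, as slopes to the right and down, at radius r is drawn at 1 + k1 r^2 times it, then the intrinsics apply), "T" (4x4, takes a point from camera to world coordinates). Camera axes: x right, y up, looking along -z (the intrinsics and any distortion apply to the point x, -y, -z); pixel columns grow to the right and rows downward; lengths in m; the calibration is good to about 2 mm. A picture is of the moment at which its call begins.
- robot.close_job(): hands the job in; it is judged then, once.
The state is a dict: "clock": time; "joint_positions": joint angles; "qvel": joint speeds; "effort": joint torques, N m; "tcp_pos": TCP position; "tcp_rot": TCP orientation; "ft_force": force on the tool from outside, world axes, zero at the start; "torque": the same for the moment, N m; "opening": finger opening in m; "grip_force": force on a finger pad.
Only numpy, scipy, OpenCV 4.12 (cv2) and the standard library are available. Lean on these libraries where they do the work, as an engineer would, in place of code of your own. Each camera call takes 0.05 s, during which the arm holds its last target. There are 200 camera calls.

### The job

The empty card feeder on the desk has to be held open for loading. With the fingertips, push the front of its upright sprung follower plate towards the rear until the plate's side ear has ridden right over the small stop pin on the side rail and the pin has popped up again, then let the plate come back so that it stays caught on the pin, and move clear. Do not pinch the plate or touch its steel back, do not ram it hard into its rear end stop, leave the pin alone and do not disturb the other things on the desk.

Things in the scene. Friction and masses are not known exactly. Their poses are not given: they have to be found in the camera images.
- feeder: White card feeder fixed on the desk: open tray 260 mm long (x), floor at 20 mm, walls 45 mm high; left face at y = +60 mm. A solid grey rail, also 45 mm high, is its right side (y -60 to -88 mm). A 4 mm high lip sticks out 55 mm in front. Origin: on the desk under the tray's middle; x runs from the front (card mouth, towards the robot) to the rear, y left, z up. Yaw within 0.45 rad.
- plate_face (a point): Middle of the front face (normal = feeder -x) of the upright follower plate across the tray, 80 mm above the desk: push here, towards feeder +x. Grey plate 104 mm wide (y), 11 mm thick with its steel back, lower edge at 25 mm, upper edge 105 mm above the desk. At home the face is at feeder x = -70 mm, 54 mm from the inside of the front wall. Moves with the plate; axes as the feeder's.
- plate: The grey front layer of the follower plate (the same part as plate_face). Origin: on the front face, mid-width, at desk height; axes as the feeder's.
- plate_back: Steel sheet, 5 mm thick, that covers the whole rear of the follower plate. Must not be touched (a pinch across the plate, front to back, would touch it). Origin as plate.
- follower (a joint): Travel of the follower in m along the feeder's +x: 0 at home (front), 0.130 at the rear end stop. A spring drives it home with 4 N at 0, rising by 0.4 N per cm to 9.2 N at 0.130 (riding over the pin adds about 2 N); let go, it runs home unless caught by the pin. It weighs about 0.2 kg.
- ear_front (a point): Point on the flat front face of the follower's ear, a grey block 20 mm wide (y) reaching out over the right rail, 48 to 62 mm above the desk. In the plane of the plate's front face, at feeder y = -74 mm, 51 mm above the desk. The ear is 34 mm long (x): 16 mm flat underneath, then a ramp rising to the rear, which presses the stop pin down as it rides over. Moves with the follower; axes as the feeder's.
- stop: Steel plate, 24 mm square, on the right rail, carrying the sprung stop pin, which may stand anywhere from feeder x = -25 to +10 mm, at y = -74 mm. Origin: on the pin's axis, 45 mm above the desk; axes as the feeder's. The robot must not touch it or the pin.
- pin_axis (a point): Point on the stop pin's axis, 51 mm above the desk; axes as the feeder's. Steel pin, upright, 10 mm thick, round head 60 mm above the desk. Latched, the ear rests on its rear side: ear_front is then 5 mm behind this point (+x), a follower travel of 0.050 to 0.085 m. The pin pops up once the ear's front is past it; pushing 15 to 30 mm farther is safe: 45 mm or more of travel remain.
- pin (a joint): Height of the stop pin in m: 0 when fully up (sprung up), about -0.012 while the ear holds it down.
- bottle: Bystander: closed green drink bottle, 64 mm in diameter, 200 mm tall, standing to the right of the feeder towards the robot, 0.20 m or more from its centre line. Origin under its centre.
- mouse: Bystander: white computer mouse, 105 x 60 x 33 mm, to the left of the feeder. Origin under its centre.
- stapler: Bystander: black stapler, 150 x 36 x 60 mm, lying to the left of the feeder towards the rear. Origin under its centre.
- card_box: Bystander: open cardboard box of white index cards, 85 x 120 mm, 71 mm high, to the right of the feeder towards the rear. Origin under its centre.

How it is judged:
By the outcome, as a careful person would: the job done as asked, in the order asked, and still so for the second after the job is handed in, with the robot touching nothing.
It also fails if it takes over 32 s, if anything falls off the work surface, if the arm or the gripper's body presses on something with over 40 N, if the wrist force passes 120 N, or if a joint passes its speed limit or range.

## Working session

There is one attempt and no reset: what is moved stays moved. The work goes in short steps, Python scripts to look and compute and a tool call to move; the robot and the scene stay as the last step left them, time stands still between calls to the robot, and variables do not carry over. Pictures are saved under pics/ and viewed, at most 10 in all, crops included, and the job is handed in when it is done.

Besides the shell and the picture viewer there is one more tool, called as name(argument=value, ...), one argument or row to a line, values as JSON. jog_arm: Moves the arm, as the interface text tells. Its arguments: {"type":"object","properties":{"commands":{"type":"array","items":{"type":"array","items":{"type":"number"}}},"hand":{"type":"number"},"grip_force":{"type":"number"}},"required":["commands"]}

```bash
mkdir -p pics; cat > h.py <<'E'
import numpy as np, cv2
from station import robot
def pts(c):
    z=c["z_map"]; v,u=np.mgrid[0:480,0:640]
    xd=(u-c["cx"])/c["fx"]; yd=(v-c["cy"])/c["fy"]; x,y=xd.copy(),yd.copy()
    for _ in range(8):
        s=1+c["k1"]*(x*x+y*y); x=xd/s; y=yd/s
    P=np.stack([x*z,-y*z,-z,np.ones_like(z)],-1)@np.array(c["T"]).T
    P=P[...,:3]; P[z<=0]=np.nan
    return P
def save(n,f): cv2.imwrite("pics/"+n,cv2.cvtColor(f,cv2.COLOR_RGB2BGR))
E
python3 - <<'E'
from h import *
for n in ("top","scene"):
    c=robot.read_camera(n); save(n+"0.png",c["frame"]); np.savez(n+"0.npz",P=pts(c),f=c["frame"]); print(n,np.round(c["T"],3).tolist(),c["fx"],c["k1"])
s=robot.state(); print(s["clock"],s["tcp_pos"],s["tcp_rot"],s["ft_force"])
E
```

```text
top [[0.029, 0.989, -0.142, 0.475], [-0.999, 0.035, 0.042, 0.047], [0.047, 0.14, 0.989, 0.833], [0.0, 0.0, 0.0, 1.0]] 477.0544047944467 -0.019298018566915848
scene [[-0.755, -0.502, 0.422, 0.988], [0.656, -0.581, 0.482, 0.522], [0.003, 0.641, 0.768, 0.841], [0.0, 0.0, 0.0, 1.0]] 523.76955426467 -0.053818312356343274
0.1 [ 0.28471706 -0.61138427  0.19287892] [ 9.76350495e-01  2.16192180e-01 -2.13218387e-04 -7.78535047e-04] [ 0.34237726 -0.51021239 -1.44625663]
```

View pics/top0.png

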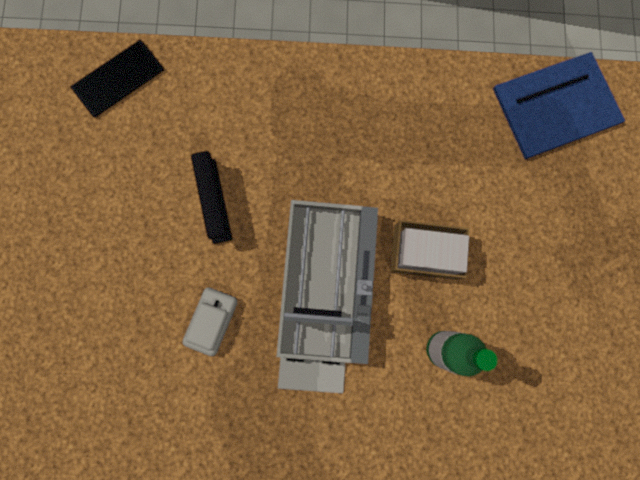

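View pics/scene0.png

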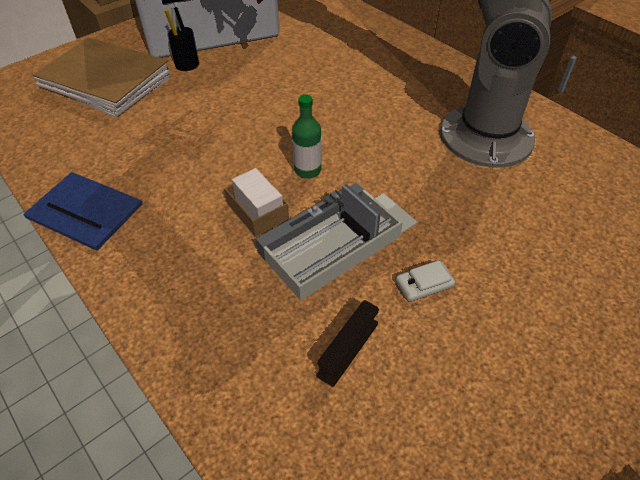

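The top view shows the feeder at cols 280–377, rows 202–362, with the plate at row ~317 and the stop pin near (366,287). The bottle is at (462,355), the card box at (432,250) and the mouse at (210,322).

```bash
python3 - <<'E'
from h import *
d=np.load("top0.npz"); P=d["P"]
z=P[...,2]; m=np.zeros(z.shape,bool); m[190:380,265:385]=1
w=m&(abs(z-.045)<.006)
n,l,st,ce=cv2.connectedComponentsWithStats(w.astype(np.uint8)); k=1+np.argmax(st[1:,4]); w=l==k
r=cv2.minAreaRect((P[w][:,:2]*1000).astype(np.float32)); print(r,cv2.boxPoints(r).tolist(),w.sum())
b=cv2.boxPoints(r)/1000; 
# long axis direction with +x
e=[b[1]-b[0],b[2]-b[1]]; a=max(e,key=np.linalg.norm); a=a*np.sign(a[0]); a/=np.linalg.norm(a); L=np.array([-a[1],a[0]])
c=np.array(r[0])/1000; o=c+L*.014; print("origin",o,"yaw",np.arctan2(a[1],a[0]))
def F(Q): q=Q[...,:2]-o; return np.stack([q@a,q@L,Q[...,2]],-1)
f=F(P)
t=m&(z>.095)&(z<.115); print("plate top",np.nanmin(f[t],0),np.nanmax(f[t],0),np.median(f[t],0),t.sum())
t=m&(abs(f[...,1]+.074)<.012)&(z>.0485)&(z<.075); q=f[t]; 
for i in q[np.argsort(q[:,0])][::2]: print(np.round(i*1000).astype(int).tolist(),end=" ")
t=m&(abs(f[...,1]+.074)<.010)&(f[...,0]>-.13)&(f[...,0]<.13)
vu=np.argwhere(t)
save("crop.png",cv2.resize(d["f"][195:400,265:390],None,fx=2.8,fy=2.8,interpolation=cv2.INTER_CUBIC))
for n in ("bottle",):
    t=(z>.03)&~m; t[:, :390]=0; t[:, 500:]=0; t[300:]&=True
    q=f[t]; b=q[vu[0][0]*0:]; print("\nright things",np.nanmin(q,0),np.nanmax(q,0))
E
```

```text
((531.080810546875, 8.173515319824219), (148.38311767578125, 260.67535400390625), 87.03922271728516) [[397.0849609375, -59.186763763427734], [657.412353515625, -72.65125274658203], [665.07666015625, 75.53379821777344], [404.749267578125, 88.99828338623047]] 3437
origin [0.53180394 0.02215483] yaw -0.051675323
plate top [-0.07014835 -0.05143949  0.10106151] [-0.0591677   0.05188169  0.10874978] [-0.06472074  0.00038303  0.10515181] 508
[-126, -84, 49] [-75, -79, 49] [-70, -78, 64] [-70, -81, 62] [-70, -83, 62] [-69, -65, 61] [-69, -68, 63] [-69, -71, 64] [-69, -75, 65] [-68, -78, 62] [-68, -81, 62] [-68, -83, 61] [-68, -65, 64] [-68, -68, 64] [-67, -72, 62] [-67, -76, 62] [-67, -80, 61] [-66, -83, 61] [-66, -65, 64] [-66, -68, 63] [-66, -71, 64] [-66, -75, 64] [-65, -78, 61] [-65, -81, 61] [-65, -63, 63] [-65, -67, 62] [-64, -70, 60] [-64, -73, 63] [-64, -76, 62] [-64, -79, 63] [-63, -83, 61] [-63, -65, 62] [-63, -68, 63] [-63, -71, 63] [-62, -74, 63] [-62, -78, 62] [-62, -81, 64] [-62, -63, 63] [-61, -66, 63] [-61, -69, 64] [-61, -74, 62] [-61, -78, 63] [-60, -81, 61] [-60, -63, 66] 
[... 1281 characters left out ...]
-73, 64] [-38, -76, 63] [-38, -79, 63] [-38, -83, 60] [-37, -66, 63] [-37, -70, 62] [-37, -73, 61] [-37, -76, 61] [-36, -80, 60] [-30, -69, 49] [-25, -70, 49] [-19, -73, 49] [-14, -71, 49] [-13, -83, 49] [-12, -74, 49] [-11, -84, 50] [-11, -72, 56] [-11, -71, 51] [-11, -76, 59] [-10, -71, 61] [-9, -73, 59] [-9, -76, 60] [-8, -82, 50] [-8, -70, 57] [-7, -74, 58] [-7, -76, 57] [-6, -71, 59] [-6, -85, 49] [-6, -73, 57] [-6, -78, 58] [-5, -84, 50] [-4, -74, 61] [-4, -71, 55] [-3, -64, 49] [-2, -74, 56] [2, -80, 49] [2, -83, 49] [3, -70, 49] [4, -82, 49] [5, -75, 49] [8, -76, 49] [40, -76, 49] [120, -80, 49] 
right things [-0.13123508 -0.25156262  0.03003225] [ 0.11097291 -0.12240062  0.20273603]
```

View pics/crop.png

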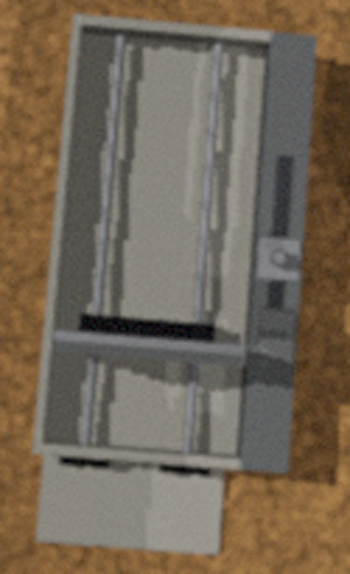

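Feeder pose: origin (0.532, 0.022), yaw −0.052. The pin is at feeder x ≈ −7 mm, so it latches at about 68 mm of travel and I'll push to about 88 mm. I'll lift first to clear the bottle, turn the tool to the feeder's axes and close the fingers.

jog_arm(
  commands=[
    [0, 0, -0.05, 0, 0, 9.3],
    [0, 0, -0.1, 0, 0, 18.6],
    [0, 0, -0.14, 0, 0, 27.9],
    [0, 0, -0.14, 0, 0, 27.9],
    [0, 0, -0.14, 0, 0, 27.9],
  ],
  hand=1,
  grip_force=5,
)

```text
clock: 0.72
tcp_pos: [0.2848, -0.6114, 0.3326]
tcp_rot: [1.0, -0.025, -0.0, -0.001]
ft_force: [0.1, 0.4, 0.1]
opening: 0.0412
grip_force: 0.0
```

```bash
cat >> h.py <<'E'
from scipy.spatial.transform import Rotation as Ro
yaw=-0.0517; O=np.array([.5318,.0222]); A=np.array([[np.cos(yaw),-np.sin(yaw)],[np.sin(yaw),np.cos(yaw)]])
def where():
    s=robot.state(); R=Ro.from_quat(s["tcp_rot"]).as_matrix(); p=np.array(s["tcp_pos"])
    f=A.T@(p[:2]-O); print("t",s["clock"],"feeder mm",np.round(f*1000,1),"z",round(p[2]*1000,1),"yaw",np.degrees(np.arctan2(R[1,0],R[0,0])),"tz",R[:,2].round(3),"F",np.round(A.T@np.array(s["ft_force"])[:2],1),s["opening"],np.round(s["joint_positions"],2))
    return R,p
def to(fx,fy,z):
    R,p=where(); g=np.r_[O+A@[fx/1000,fy/1000],z/1000]; print("shift",np.round(R.T@(g-p),4))
E
python3 -c "
from h import *
to(-98,0,280)"
```

```text
t 0.725 feeder mm [-213.9 -645.5] z 332.6 yaw -2.852123926496975 tz [-0.001  0.001 -1.   ] F [0.1 0.4] 0.04115209330926202 [ 0.95  0.39  0.14  1.38 -0.05  1.38 -0.54]
shift [ 0.1172 -0.6452  0.0534]
```

jog_arm(
  commands=[
    [0.01, -0.05, 0, 0, 0, 0],
    [0.02, -0.1, 0, 0, 0, 0],
    [0.03, -0.16, 0, 0, 0, 0],
    [0.05, -0.22, 0, 0, 0, 0],
    [0.06, -0.28, 0, 0, 0, 0],
  ],
)

```text
clock: 1.35
tcp_pos: [0.3592, -0.3326, 0.3319]
tcp_rot: [1.0, -0.025, -0.001, -0.001]
ft_force: [1.9, -0.8, 0.0]
opening: 0.0009
grip_force: 0.0
```

jog_arm(
  commands=[
    [0.01, -0.06, 0, 0, 0, 0],
    [0.02, -0.12, 0, 0, 0, 0],
    [0.03, -0.18, 0, 0, 0, 0],
    [0.04, -0.24, 0, 0, 0, 0],
    [0.05, -0.3, 0, 0, 0, 0],
  ],
)

```text
clock: 1.98
tcp_pos: [0.4236, -0.0365, 0.3323]
tcp_rot: [1.0, -0.025, -0.001, 0.0]
ft_force: [0.3, -1.0, 0.1]
opening: 0.0001
grip_force: 0.0
```

jog_arm(
  commands=[
    [0.007, -0.05, 0, 0, 0, 0],
    [0.007, -0.065, 0, 0, 0, 0],
    [0.007, -0.065, 0, 0, 0, 0],
    [0.007, -0.065, 0, 0, 0, 0],
  ],
)

```text
clock: 2.48
tcp_pos: [0.4344, 0.0243, 0.3331]
tcp_rot: [1.0, -0.027, -0.001, 0.0]
ft_force: [0.1, -0.4, 0.7]
opening: 0.0006
grip_force: 0.0
```

```bash
python3 -c "
from h import *
to(-98,0,66)"
```

```text
t 2.475 feeder mm [-97.3  -3. ] z 333.1 yaw -3.0773235729467685 tz [-0.001 -0.001 -1.   ] F [ 0.1 -0.4] 0.0006438004761988366 [ 0.26 -0.02 -0.44  1.87 -0.01  1.29 -1.81]
shift [-0.0003 -0.0031  0.2671]
```

jog_arm(
  commands=[
    [0, -0.003, 0.05, 0, 0, 0],
    [0, -0.003, 0.1, 0, 0, 0],
    [0, -0.003, 0.15, 0, 0, 0],
    [0, -0.003, 0.19, 0, 0, 0],
    [0, -0.003, 0.22, 0, 0, 0],
  ],
)

```text
clock: 3.1
tcp_pos: [0.4341, 0.0271, 0.1119]
tcp_rot: [1.0, -0.027, -0.001, 0.0]
ft_force: [0.6, -0.0, -0.0]
opening: 0.0004
grip_force: 0.0
```

jog_arm(
  commands=[
    [0, 0, 0.02, 0, 0, 0],
    [0, 0, 0.04, 0, 0, 0],
    [0, 0, 0.046, 0, 0, 0],
    [0, 0, 0.046, 0, 0, 0],
  ],
)

```text
clock: 3.6
tcp_pos: [0.4349, 0.0283, 0.0677]
tcp_rot: [1.0, -0.026, -0.0, 0.0]
ft_force: [-0.2, 0.2, 0.3]
opening: 0.0005
grip_force: 0.0
```

```bash
python3 - <<'E'
from h import *
to(-98,0,66)
c=robot.read_camera("scene"); save("s1.png",cv2.resize(c["frame"][130:330,230:440],None,fx=2.8,fy=2.8))
E
```

```text
t 3.6 feeder mm [-97.1   1.1] z 67.7 yaw -3.017990964378635 tz [-0.001 -0.    -1.   ] F [-0.2  0.2] 0.0005117026579285791 [ 0.17  0.3  -0.44  2.2   0.2   0.68 -2.03]
shift [-0.0009  0.0011  0.0017]
```

View pics/s1.png

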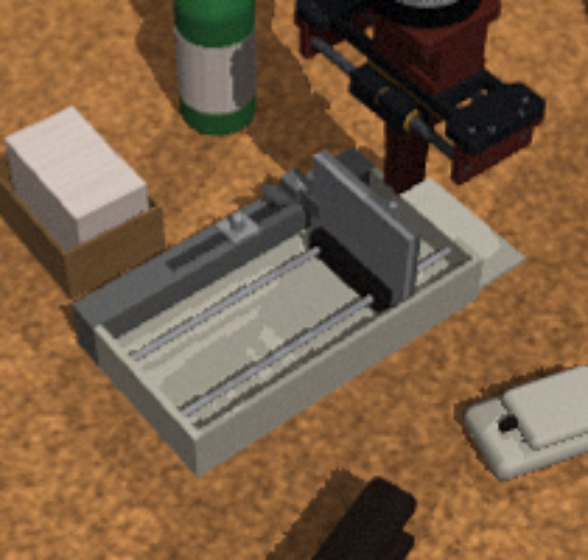

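The crop shows the closed fingers at (405,165), in front of the plate and clear of the walls. Now I'll push slowly and watch for contact.

jog_arm(
  commands=[
    [0.005, 0, 0, 0, 0, 0],
    [0.01, 0, 0, 0, 0, 0],
    [0.015, 0, 0, 0, 0, 0],
    [0.02, 0, 0, 0, 0, 0],
    [0.025, 0, 0, 0, 0, 0],
  ],
)

```text
clock: 4.28
tcp_pos: [0.4591, 0.028, 0.0675]
tcp_rot: [1.0, -0.026, -0.001, 0.0]
ft_force: [-4.9, -0.1, 4.2]
opening: 0.0006
grip_force: 2.2
```

```bash
python3 -c "
from h import *
where()"
```

```text
t 4.275 feeder mm [-72.9   2. ] z 67.5 yaw -2.9226283684526444 tz [-0.002 -0.    -1.   ] F [-4.9 -0.3] 0.0005834761523992445 [ 0.17  0.34 -0.43  2.14  0.21  0.7  -2.02]
```

jog_arm(
  commands=[
    [0.008, 0, 0, 0, 0, 0],
    [0.016, 0, 0, 0, 0, 0],
    [0.024, 0, 0, 0, 0, 0],
    [0.032, 0, 0, 0, 0, 0],
    [0.04, 0, 0, 0, 0, 0],
  ],
)

```text
clock: 4.9
tcp_pos: [0.4981, 0.0259, 0.0674]
tcp_rot: [1.0, -0.025, -0.002, 0.0]
ft_force: [-8.6, 1.3, 5.9]
opening: 0.0004
grip_force: 4.2
```

```bash
cat >> h.py <<'E'
def look(name):
    where()
    c=robot.read_camera("scene"); save(name,cv2.resize(c["frame"][130:330,230:440],None,fx=2.8,fy=2.8)); P=pts(c)
    q=P[...,:2]-O; f=np.dstack([q@A,P[...,2]])
    t=(f[...,2]>.098)&(f[...,2]<.11)&(abs(f[...,1])>.025)&(abs(f[...,1])<.05)&(abs(f[...,0])<.13)
    print("plate top x mm",np.percentile(f[t][:,0],[5,50,95])*1000,t.sum())
    t=(f[...,2]>.056)&(f[...,2]<.068)&(abs(f[...,1]+.074)<.011)&(abs(f[...,0])<.13)
    print("rail-top objects hist x",[(int(a),int(n)) for a,n in zip(*np.unique((f[t][:,0]*1000//4)*4,return_counts=True))])
E
python3 -c "
from h import *
look('s2.png')"
```

```text
t 4.9 feeder mm [-33.9   2. ] z 67.4 yaw -2.9183579486004425 tz [-0.004 -0.001 -1.   ] F [-8.6  0.9] 0.00042413994090480635 [ 0.16  0.39 -0.41  2.06  0.23  0.74 -2.01]
plate top x mm [-21.35598743 -14.84493506 -10.1087611 ] 158
rail-top objects hist x [(-24, 8), (-20, 14), (-16, 15), (-12, 17), (-8, 20), (-4, 9), (0, 8), (4, 13), (8, 16), (12, 3)]
```

The plate face is at about −21 mm and the ear is riding on the pin. Next is about 38 mm more.

jog_arm(
  commands=[
    [0.008, 0, 0, 0, 0, 0],
    [0.016, 0, 0, 0, 0, 0],
    [0.024, 0, 0, 0, 0, 0],
    [0.032, 0, 0, 0, 0, 0],
    [0.038, 0, 0, 0, 0, 0],
  ],
)

```text
clock: 5.58
tcp_pos: [0.5367, 0.0238, 0.0672]
tcp_rot: [1.0, -0.026, -0.002, 0.0]
ft_force: [-7.8, 0.3, 4.6]
opening: 0.0005
grip_force: 3.8
```

jog_arm(
  commands=[
    [0.002, 0, 0, 0, 0, 0],
    [0.002, 0, 0, 0, 0, 0],
  ],
)

```text
clock: 5.82
tcp_pos: [0.5386, 0.0238, 0.0672]
tcp_rot: [1.0, -0.026, -0.002, 0.0]
ft_force: [-6.9, 1.0, 4.7]
opening: 0.0006
grip_force: 3.7
```

```bash
python3 -c "
from h import *
look('s3.png')"
```

```text
t 5.825 feeder mm [6.7 1.9] z 67.2 yaw -2.9303922263010875 tz [-0.003 -0.    -1.   ] F [-7.   0.6] 0.0006176012317786939 [ 0.16  0.45 -0.4   1.97  0.24  0.78 -2.  ]
plate top x mm [18.56127371 26.05271844 30.03142025] 162
rail-top objects hist x [(-12, 1), (16, 6), (20, 13), (24, 16), (28, 20), (32, 23), (36, 3), (40, 11), (44, 10), (48, 18), (52, 3)]
```

View pics/s3.png

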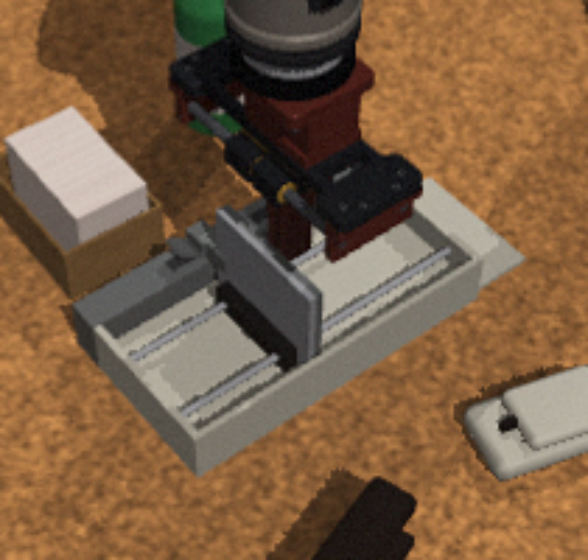

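The plate (crop 215–320, 210–360) is past the pin, with its face at about +19 mm. The force fell to 7 N, so the pin is up. Now I'll let the plate come back slowly.

jog_arm(
  commands=[
    [-0.005, 0, 0, 0, 0, 0],
    [-0.01, 0, 0, 0, 0, 0],
    [-0.014, 0, 0, 0, 0, 0],
    [-0.018, 0, 0, 0, 0, 0],
    [-0.022, 0, 0, 0, 0, 0],
  ],
)

```text
clock: 6.5
tcp_pos: [0.5188, 0.025, 0.0678]
tcp_rot: [1.0, -0.026, 0.001, -0.0]
ft_force: [1.3, -0.4, 0.8]
opening: 0.0004
grip_force: 0.0
```

jog_arm(
  commands=[
    [-0.003, 0, 0, 0, 0, 0],
    [-0.006, 0, 0, 0, 0, 0],
    [-0.01, 0, 0, 0, 0, 0],
    [-0.015, 0, 0, 0, 0, 0],
    [-0.02, 0, 0, 0, 0, 0],
  ],
)

```text
clock: 7.12
tcp_pos: [0.4975, 0.026, 0.0678]
tcp_rot: [1.0, -0.026, 0.0, 0.0]
ft_force: [0.8, -0.1, 0.7]
opening: 0.0
grip_force: 0.0
```

```bash
python3 -c "
from h import *
look('s4.png')"
```

```text
t 7.125 feeder mm [-34.4   2. ] z 67.8 yaw -2.929302983113961 tz [ 0. -0. -1.] F [ 0.8 -0.1] 2.2751962209770736e-05 [ 0.16  0.39 -0.41  2.06  0.23  0.73 -2.01]
plate top x mm [-0.49040913  6.54293821 11.11622773] 168
rail-top objects hist x [(-8, 2), (-4, 7), (0, 13), (4, 14), (8, 15), (12, 25), (16, 7), (20, 8), (24, 11), (28, 18), (32, 7)]
```

The plate is caught, with its face at about −1 mm, and the fingers are free. I'll lift straight up and away.

jog_arm(
  commands=[
    [-0.01, 0, 0, 0, 0, 0],
    [-0.015, 0, -0.04, 0, 0, 0],
    [-0.015, 0, -0.09, 0, 0, 0],
    [-0.015, 0, -0.14, 0, 0, 0],
    [-0.015, 0, -0.19, 0, 0, 0],
  ],
)

```text
clock: 7.8
tcp_pos: [0.482, 0.0268, 0.2593]
tcp_rot: [1.0, -0.025, 0.0, 0.0]
ft_force: [0.6, -0.2, -1.2]
opening: 0.0004
grip_force: 0.0
```

jog_arm(
  commands=[
    [0, 0, -0.04, 0, 0, 0],
    [0, 0, -0.08, 0, 0, 0],
    [0, 0, -0.08, 0, 0, 0],
    [0, 0, -0.08, 0, 0, 0],
    [0, 0, -0.08, 0, 0, 0],
  ],
)

```text
clock: 8.43
tcp_pos: [0.4819, 0.0266, 0.3362]
tcp_rot: [1.0, -0.026, -0.001, 0.0]
ft_force: [-0.1, 0.1, 0.0]
opening: 0.0001
grip_force: 0.0
```

```bash
python3 -c "
from h import *
look('s5.png')"
```

```text
t 8.425 feeder mm [-50.    1.8] z 336.2 yaw -2.9242662590191792 tz [-0.003 -0.    -1.   ] F [-0.1  0.1] 5.175284867153172e-05 [ 0.25  0.07 -0.46  1.77  0.03  1.3  -1.84]
plate top x mm [-0.14386332  6.90014371 10.73612022] 159
rail-top objects hist x [(-8, 1), (-4, 6), (0, 11), (4, 19), (8, 14), (12, 24), (16, 8), (20, 7), (24, 12), (28, 14), (32, 10)]
```

View pics/s5.png

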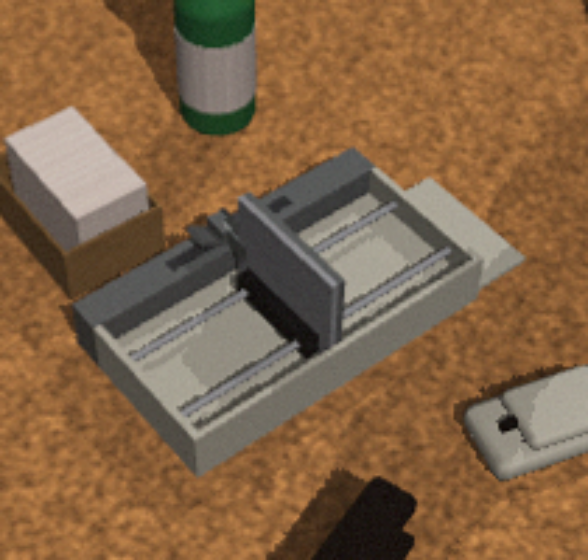

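The picture shows the plate (crop 240–340, 195–350) held mid-tray at about 68 mm of travel, with the robot clear and the other things where they were. I'm handing the job in.

```bash
python3 -c "
from station import robot
print(robot.close_job())"
```

```text
the job is handed in; nothing more can be done
None
```

The follower plate is caught on the stop pin at about 68 mm of travel, the arm is clear, nothing else on the desk appears to have moved, and the job was handed in at about 8.5 s.

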